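# Check a mallet head's bore on the step gauge

### The job

Take the turned mallet head standing on the blue pad and slide it, bore first, down over the upright steel step gauge as far as it will go without forcing it, then let go of it there. If it goes fully home onto the gauge's grey foot, stand it in the green tray; if it hangs up on the step part-way, stand it in the red tray. Leave the other head standing on the cork pad and do not disturb the gouge, the mallet or the jar.

Things in the scene. Friction and masses are not known exactly. Their poses are not given: they have to be found in the camera images.
- head_a: turned beech mallet head: upright plain cylinder with two dark lines, 56 mm diameter, 80 mm tall, 150 g, with a bore right through along its axis. The two heads look alike outside; one has a bore of 28 mm and the other 21 mm. Origin: centre of its underside; z up along the bore. 
- head_b: turned beech mallet head: upright plain cylinder with two dark lines, 56 mm diameter, 80 mm tall, 150 g, with a bore right through along its axis. The two heads look alike outside; one has a bore of 28 mm and the other 21 mm. Origin: centre of its underside; z up along the bore. 
- gauge: Steel step gauge, fixed. Grey foot 90 mm diameter; heights above the bench: foot top 12 mm; 24 mm pin up to 53 mm; 45-degree step to 16 mm diameter at 57 mm; 16 mm pilot to 76 mm, tapering to 8 mm at 82 mm. A 28 mm bore goes home, the head's underside on the foot at 12 mm; a 21 mm bore hangs on the step, underside at about 54 mm. Origin: centre of the foot's underside, on the pin's axis; z up.
- blue_pad: Blue square pad fixed to the bench, 90 x 90 mm, 8 mm thick. Origin: centre of its underside. The head to be tested stands on it, up to about 20 mm off its centre.
- cork_pad: Brown cork square pad fixed to the bench, 90 x 90 mm, 8 mm thick. Origin: centre of its underside. The other head waits on it, up to about 20 mm off its centre.
- green_tray: Green wooden tray, open on top, 140 x 140 mm, 35 mm high outside, walls 6 mm, inner floor 6 mm up. Fixed. Origin: centre of its underside, x and y along its sides. For heads that fit.
- red_tray: Red wooden tray, open on top, 140 x 140 mm, 35 mm high outside, walls 6 mm, inner floor 6 mm up. Fixed. Origin: centre of its underside, x and y along its sides. For heads that do not fit.
- gouge: Carving gouge lying on the bench, 265 mm long, 30 mm wide, 28 mm high; wooden handle towards its -x, steel blade towards its +x. Origin: on the bench below the ferrule.
- mallet: Finished carver's mallet lying on the bench, 240 mm long, head 80 mm thick towards its +x, handle towards its -x. Origin: on the bench below the middle of its length.
- jar: Closed jar, 60 mm diameter, 85 mm tall, brass cap. Origin: centre of its underside.
There are look-alikes about, which are no part of the job. Leave any white look-alike of the red_tray alone. What is shaped like the head_b but purple is not meant.

How it is judged (in metres and radians):
On the way:
1. The head from the blue pad rests on the gauge, let go of: fully home on the foot if its bore is wide, hung up on the step if its bore is narrow (((z of head_a in the frame of gauge between 0.005 and 0.017 m and horizontal distance between head_a and gauge below 0.008 m and angle between head_a's own z axis and vertical below 0.2 rad and contact force between head_a and gauge above 0.3 N and contact force between the fingers and head_a below 0.1 N) or (z of head_b in the frame of gauge between 0.045 and 0.064 m and horizontal distance between head_b and gauge below 0.008 m and angle between head_b's own z axis and vertical below 0.2 rad and contact force between head_b and gauge above 0.3 N and contact force between the fingers and head_b below 0.1 N))), for 0.2 s.
At the end, for the whole second after the job is handed in: The tested head stands upright (within 0.15 rad), at rest, on the floor of the right tray: green if it went home on the gauge, red if it hung on the step. The other head stands upright at rest on the cork pad, its centre within 45 mm of the pad's centre (((horizontal distance between head_a and green_tray below 0.06 m and z of head_a in the frame of green_tray below 0.014 m and angle between each of head_a, head_b's own z axis and vertical below 0.15 rad and linear speed of each of head_a, head_b below 0.02 m/s and horizontal distance between head_b and cork_pad below 0.045 m and z of head_b in the frame of cork_pad below 0.014 m) or (horizontal distance between head_b and red_tray below 0.06 m and z of head_b in the frame of red_tray below 0.014 m and angle between each of head_b, head_a's own z axis and vertical below 0.15 rad and linear speed of each of head_b, head_a below 0.02 m/s and horizontal distance between head_a and cork_pad below 0.045 m and z of head_a in the frame of cork_pad below 0.014 m))); the robot touches nothing.
It fails at once if the gouge, mallet or jar is shifted more than 30 mm (distance of any of gouge, mallet, jar from where it was at the start of the episode above 0.03 m).
It fails at once if the head is forced onto the gauge with more than 60 N (contact force between any of head_a, head_b and gauge above 60 N).
It also fails if it takes over 51 s, if anything falls off the work surface, if the arm or the gripper's body presses on something with over 40 N, if the wrist force passes 120 N, or if a joint passes its speed limit or range.

### The arm

A 6-joint arm with a two-finger parallel gripper is mounted at the origin on the work surface. World frame = base frame: x ahead of the robot, y to its left, z up, the work surface at z = 0. Lengths are in m, angles in degrees, forces in N, time in s.
With the tool pointing down it reaches from about 0.35 to 0.975 m from the base axis. Payload 4.9 kg.
Tool frame: the origin (TCP) lies at the centre of the arm's flange, where the gripper is bolted on; the fingertips stand 173 mm ahead of it and the grasp point (between the pads) lies ahead of it (ctrl.hold_point_z is the x of the grasp point in the tool frame, in m); x points along the fingers, y is the direction in which the jaws open and shut, and the axes are right-handed (so a half turn about x gives the same grasp; the last joint's range is limited). The gripper opens to 85 mm and grips with 20 to 120 N. Pads are 22 mm wide; open, the fingers measure 114 mm over their backs; the gripper's body (76 mm by 85 mm) begins 54 mm behind the grasp point. The pads swing forward as they close: fully open they stand 13 mm farther back than shut.
Start: joints at [67.437, 3.019, 92.412, -0, 84.569, -6.818], TCP at [0.17, 0.602, 0.405] pointing down, gripper open.
Joint ranges: [-172.51, 172.51], [-57.92, 126.97], [3.15, 148.05], [-58.71, 238.71], [5.1, 150.11], [-179.66, 179.66]. Speed limits (degrees/s): [147.25, 147.25, 180, 180, 180, 180].

### API

Orientations are given as a 3x3 rotation matrix whose columns are the frame's x, y, z axes.
In Python, from workcell import ctrl, capture, calibration, job gives the robot as it stands.
- The arm moves only by the shell command python3 -m pendant 'ROWS' [FORCE]. ROWS is JSON, one flat list of numbers, 7 for each row, row after row: the shift along the world's x, y, z scaled (see below), then the turn, a rotation vector about the world's x, y, z scaled (see below), then the gripper's target within -1 to 1 (fully open at 1, half-way at 0, shut at -1). In form: [x, y, z, rx, ry, rz, jaw, x, y, z, rx, ry, rz, jaw, ...]. A call has 1 to 10 rows; each row shifts and turns the commanded pose from where the row before left it; what a row does not reach is not made up. The controller multiplies each number of a shift by 4 cm and each number of a turn by 0.12 rad. A row lasts 1/12 s, in which the tool goes at most 41.7 mm and 7.16 degrees, less where a joint would pass 70% of its speed; a pose out of reach is approached as far as the arm can. A call with a number of a shift or a turn outside -1 to 1 is refused whole. A call with a gripper value outside its range is refused whole. The fingers move at their own pace and stop on an object; FORCE is the grip in N (left out, the last holds). Time passes only in rows, so rows that do not move let the fingers close. It gives the time, the measured TCP pose, the force and the opening at its end, in the units of the state.
- ctrl.get_state(): the state, without advancing time (a new reading comes with each control period).
- capture(name): name is "scene" or "top"; returns (picture, depth): 384x512x3 uint8, red, green, blue; 384x512 float32, m along the optical axis (not along the pixel's ray), 0 where there is no reading.
- calibration(name): a dict with "fx", "fy", "cx", "cy" (pixels), "k1" (the pictures are not rectified: a ray, as slopes to the right and down, at radius r is drawn at 1 + k1 r^2 times it, then the intrinsics apply), "R" (3x3) and "t" (3): a world point X has camera coordinates R X + t. Camera axes: x right, y down, z forward; pixel columns grow to the right and rows downward; lengths in m; the calibration is good to about 2 mm. A picture is of the moment at which its call begins. calibration takes no time and is no camera call.
- job.sign_off(): hands the job in, once; it reports no verdict.
The state is a dict: "time": time; "joints": joint angles; "qd": joint speeds; "joint_efforts": joint torques, N m; "eef_pos": TCP position; "ee_rot": TCP orientation; "ft_force": force on the tool from outside, world axes, zero at the start; "wrist_torque": the same for the moment, N m; "finger_gap": finger opening in m.
Only numpy, scipy, OpenCV 4.12 (cv2) and the standard library are available. Lean on these libraries where they do the work, as an engineer would, in place of code of your own. Each camera call takes 0.05 s, during which the arm holds its last target. There are 200 camera calls.

## Working session

There is one attempt and no reset: what is moved stays moved. The work goes in short steps, Python scripts to look and compute and a shell command to move; the robot and the scene stay as the last step left them, time stands still between calls to the robot, and variables do not carry over. Pictures are saved under pics/ and viewed, about 8 in all and at most 12, crops included, and the job is handed in when it is done.

```bash
mkdir -p pics
cat > h.py <<'E'
import numpy as np, cv2
from workcell import ctrl, capture, calibration, job
def ray(n,u,v):
    c=calibration(n); K=np.array([[c['fx'],0,c['cx']],[0,c['fy'],c['cy']],[0,0,1]],float)
    p=cv2.undistortPoints(np.array([[[u,v]]],float),K,np.array([c['k1'],0,0,0],float))[0,0]
    R=np.array(c['R']);t=np.array(c['t']); o=-R.T@t
    return o,R.T@np.array([p[0],p[1],1.])
def plane(n,u,v,z):
    o,d=ray(n,u,v); return o+d*(z-o[2])/d[2]
def pt(n,u,v,depth):
    o,d=ray(n,u,v); return o+d*depth
def cloud(n,D):
    c=calibration(n); K=np.array([[c['fx'],0,c['cx']],[0,c['fy'],c['cy']],[0,0,1]],float)
    h,w=D.shape; g=np.stack(np.meshgrid(np.arange(w),np.arange(h)),-1).reshape(-1,1,2).astype(float)
    p=cv2.undistortPoints(g,K,np.array([c['k1'],0,0,0],float)).reshape(h,w,2)
    X=np.dstack([p,np.ones((h,w))])*D[...,None]
    return (X-np.array(c['t']))@np.array(c['R'])
E
python3 - <<'E'
from h import *
for n in('scene','top'):
    im,D=capture(n); cv2.imwrite(f'pics/{n}0.png',im[...,::-1]); np.savez(f'pics/{n}0.npz',im=im,D=D)
    c=calibration(n); print(n,-np.array(c['R']).T@np.array(c['t']),c['fx'])
s=ctrl.get_state();print(s, ctrl.hold_point_z)
E
```

```text
scene [ 1.15596838 -0.65911745  0.64683446] 386.12586951218714
top [ 0.23586644 -0.05901363  1.59243581] 459.6485455356212
{'time': 0.1, 'joints': array([ 6.74379030e+01,  3.05497753e+00,  9.24877152e+01, -1.05275658e-03,
        8.45686207e+01, -6.81684223e+00]), 'qd': array([ 0.02062528, -0.09043641, -0.16491142, -0.03288121, -0.07434569,
        0.04590023]), 'joint_efforts': array([ 5.65121936e-04, -3.94904029e+01, -3.71362746e+01, -8.70994472e-05,
        3.89640976e-03, -2.23730513e-05]), 'eef_pos': array([0.16948926, 0.60131521, 0.403533  ]), 'ee_rot': array([[-7.28524879e-04,  2.71358344e-01,  9.62478113e-01],
       [-1.80111064e-03,  9.62476452e-01, -2.71359238e-01],
       [-9.99998113e-01, -1.93122153e-03, -2.12441639e-04]]), 'ft_force': array([ 1.08837769, -0.32892776, -0.89028367]), 'wrist_torque': array([-0.06431191, -0.02686869, -0.01395029]), 'finger_gap': 0.08538170093284046} 0.1547
```

View pics/scene0.png

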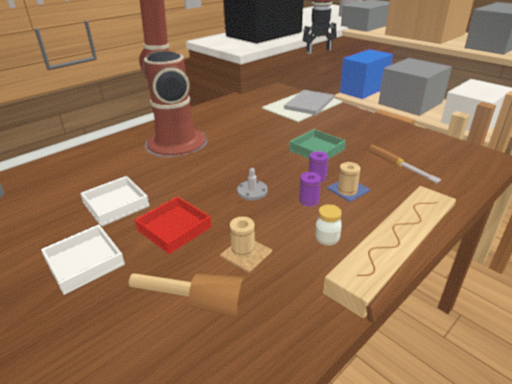

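View pics/top0.png

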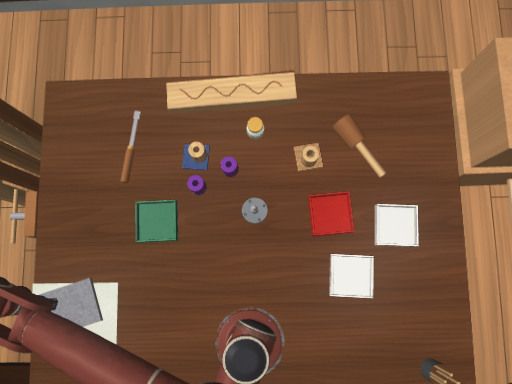

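```bash
cat > m.py <<'E'
from h import *
f={n:np.load(f'pics/{n}0.npz') for n in('scene','top')}
C={n:cloud(n,f[n]['D']) for n in f}
hsv={n:cv2.cvtColor(f[n]['im'],cv2.COLOR_RGB2HSV) for n in f}
def med(n,box,lo,hi,zr,tag):
    u0,v0,u1,v1=box; m=np.zeros(hsv[n].shape[:2],np.uint8); m[v0:v1,u0:u1]=255
    m&=cv2.inRange(hsv[n],lo,hi); P=C[n]; k=(m>0)&(P[...,2]>zr[0])&(P[...,2]<zr[1])&(f[n]['D']>0)
    q=P[k]; 
    if len(q)<5: print(n,tag,'few',len(q)); return
    (cx,cy),r=cv2.minEnclosingCircle(q[:,:2].astype(np.float32)); rect=cv2.minAreaRect(q[:,:2].astype(np.float32))
    print(n,tag,len(q),'z',np.percentile(q[:,2],[5,50,95]).round(4),'circ',round(cx,4),round(cy,4),round(r,4),'rect',np.round(rect[0],4),np.round(rect[1],4),round(rect[2],1))
A=((0,0,0),(180,255,255))
med('top',(180,135,216,175),*A,(.07,.11),'headBlue')
med('top',(292,138,328,175),*A,(.07,.11),'headCork')
med('scene',(330,155,368,200),*A,(.081,.1),'headBlue')
med('scene',(225,210,260,255),*A,(.081,.1),'headCork')
for n,b in(('top',(240,195,270,225)),('scene',(232,160,272,204))):
    med(n,b,*A,(.008,.018),'foot'); med(n,b,*A,(.03,.052),'pin'); med(n,b,*A,(.055,.09),'pilot')
med('top',(180,140,214,175),(105,80,40),(128,255,255),(.003,.014),'bluepad')
med('scene',(325,175,372,202),(105,80,40),(128,255,255),(.003,.014),'bluepad')
for n,b,g in(('top',(130,195,184,246),(60,85)),('scene',(285,128,350,162),(60,85))):
    med(n,b,(g[0],60,20),(g[1],255,255),(.028,.04),'green rim'); med(n,b,(g[0],60,20),(g[1],255,255),(.003,.01),'green floor')
for n,b in(('top',(305,188,360,238)),('scene',(130,195,215,250))):
    med(n,b,(0,150,60),(8,255,255),(.028,.04),'red rim'); med(n,b,(0,150,60),(8,255,255),(.003,.01),'red floor')
med('top',(217,152,240,178),*A,(.05,.12),'purple1'); med('top',(185,172,208,195),*A,(.05,.12),'purple2'); med('top',(243,115,268,142),*A,(.05,.12),'jar')
med('scene',(305,150,330,185),(125,50,30),(150,255,255),(.03,.12),'purple'); med('scene',(298,172,322,206),(125,50,30),(150,255,255),(.03,.12),'purple')
# triangulate head top centres & gauge: hole-centre / tip pixels
def rim(n,box,zr):
    u0,v0,u1,v1=box; k=(C[n][...,2]>zr[0])&(C[n][...,2]<zr[1]); m=np.zeros(k.shape,np.uint8); m[v0:v1,u0:u1]=k[v0:v1,u0:u1]*255
    c=max(cv2.findContours(m,0,2)[0],key=cv2.contourArea); return cv2.fitEllipse(c)
def tri(p,q):
    o1,d1=ray('scene',*p);o2,d2=ray('top',*q); s=np.linalg.lstsq(np.c_[d1,-d2],o2-o1,rcond=None)[0]
    a,b=o1+d1*s[0],o2+d2*s[1]; return ((a+b)/2).round(4),np.linalg.norm(a-b).round(4)
for t,a,b in(('blue',(330,155,368,200),(180,135,216,175)),('cork',(225,210,260,255),(292,138,328,175))):
    e,g=rim('scene',a,(.083,.1)),rim('top',b,(.07,.11)); print(t,e,g,'tri',tri(e[0],g[0]),'plane',plane('top',*g[0],.088),plane('scene',*e[0],.088))
a,b=f['top']['im'][130:240,130:360],f['scene']['im'][140:260,130:370]
cv2.imwrite('pics/crop.png',np.vstack([cv2.resize(x[...,::-1],(720,300),interpolation=cv2.INTER_CUBIC) for x in(a,b)]))
E
python3 m.py
```

```text
top headBlue 209 z [0.0767 0.0885 0.0938] circ 0.6438 0.1695 0.029 rect [0.6426 0.1691] [0.0553 0.0547] 24.8
top headCork 188 z [0.075  0.0877 0.0941] circ 0.6195 -0.2153 0.029 rect [ 0.618  -0.2152] [0.0544 0.0546] 81.5
scene headBlue 204 z [0.0819 0.0893 0.0912] circ 0.6469 0.1673 0.0293 rect [0.6462 0.1673] [0.0532 0.0553] 36.5
scene headCork 303 z [0.0822 0.0886 0.0906] circ 0.6214 -0.2185 0.0284 rect [ 0.6228 -0.2185] [0.0531 0.0538] 47.7
top foot 400 z [0.0089 0.0126 0.0172] circ 0.4435 -0.0267 0.0668 rect [ 0.4435 -0.0263] [0.0955 0.0941] 2.7
top pin 9 z [0.0326 0.0481 0.0512] circ 0.441 -0.0221 0.0115 rect [ 0.4367 -0.0199] [0.0227 0.0107] 62.7
top pilot 31 z [0.0568 0.0744 0.0821] circ 0.4404 -0.0225 0.0104 rect [ 0.4409 -0.0228] [0.0173 0.0179] 43.5
scene foot 363 z [0.0104 0.0135 0.0165] circ 0.4462 -0.0242 0.0471 rect [ 0.4463 -0.0271] [0.0863 0.0857] 46.4
scene pin 54 z [0.0308 0.0401 0.0513] circ 0.4486 -0.0279 0.0109 rect [ 0.4514 -0.0302] [0.021  0.0135] 53.8
scene pilot 52 z [0.0563 0.0695 0.0822] circ 0.4451 -0.0238 0.0107 rect [ 0.4473 -0.0262] [0.0205 0.0142] 49.6
[... 1662 characters left out ...]
8
blue ((349.63525390625, 167.4615936279297), (10.950743675231934, 20.642223358154297), 96.19196319580078) ((196.2482147216797, 149.50889587402344), (15.963567733764648, 16.534927368164062), 150.14207458496094) tri (array([0.6437, 0.17  , 0.0847]), np.float64(0.0023)) plane [0.64182603 0.16866678 0.088     ] [0.64720787 0.16629689 0.088     ]
cork ((241.51222229003906, 224.59364318847656), (16.22643280029297, 23.775239944458008), 87.18982696533203) ((310.06903076171875, 153.86036682128906), (15.973859786987305, 16.865989685058594), 176.08058166503906) tri (array([ 0.6188, -0.2153,  0.0833]), np.float64(0.0003)) plane [ 0.61756943 -0.2149449   0.088     ] [ 0.62337393 -0.21885641  0.088     ]
```

View pics/crop.png

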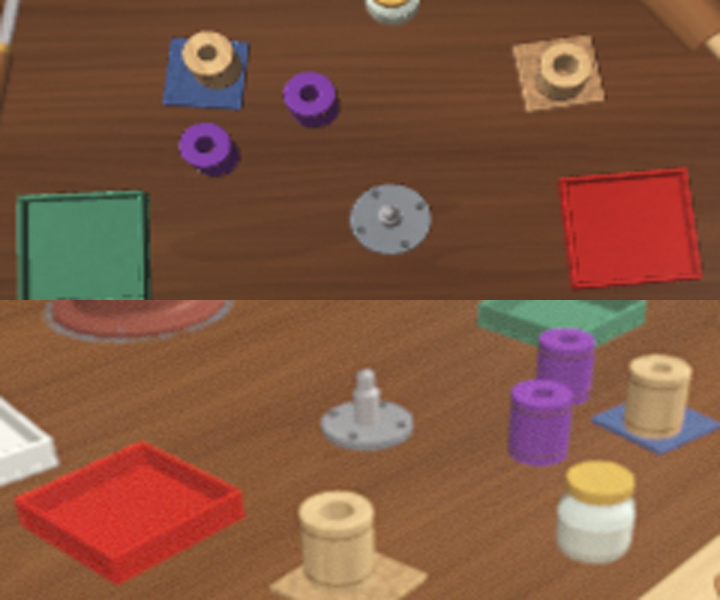

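Bore-first head: the one on the blue pad, at top (196,150) and scene (350,168); it is beech-coloured. The plain look-alikes are purple, at top (229,165) and (196,184), and the cork-pad head is at top (310,154). The crop confirms which is which. The gauge is at top (254,209), and the green and red trays are at (157,221) and (331,214). The white trays are not meant.

```bash
python3 -m pendant '[0.74,-0.68,-0.1,0,0,0,1,0.74,-0.68,-0.1,0,0,0,1,0.74,-0.68,-0.1,0,0,0,1,0.74,-0.68,-0.1,0,0,0,1,0.74,-0.68,-0.1,0,0,0,1,0.74,-0.68,-0.1,0,0,0,1,0.74,-0.68,-0.1,0,0,0,1,0.74,-0.68,-0.1,0,0,0,1,0.74,-0.68,-0.1,0,0,0,1,0.74,-0.68,-0.1,0,0,0,1]' 40
cat > g.py <<'E'
from h import *
for n,b,hb in(('top',(235,192,275,228),(180,135,216,175)),('scene',(230,160,275,205),None)):
    f=np.load(f'pics/{n}0.npz'); im=f['im']; hs=cv2.cvtColor(im,cv2.COLOR_RGB2HSV)
    u0,v0,u1,v1=b; m=np.zeros(im.shape[:2],np.uint8); s=hs[v0:v1,u0:u1]; m[v0:v1,u0:u1]=((s[...,1]<70)*255)
    m=cv2.morphologyEx(m,cv2.MORPH_CLOSE,np.ones((3,3)))
    c=max(cv2.findContours(m,0,1)[0],key=cv2.contourArea)
    P=np.array([plane(n,*q,.012) for q in c[:,0]]); 
    if n=='scene': k=c[:,0,1]>np.median(c[:,0,1])-3; P=P[k]
    A=np.c_[2*P[:,:2],np.ones(len(P))]; x=np.linalg.lstsq(A,(P[:,:2]**2).sum(1),rcond=None)[0]
    print(n,'foot',x[:2],'r',np.sqrt(x[2]+x[:2]@x[:2]), 'bbox',cv2.boundingRect(c))
    t=c[:,0][c[:,0,1].argmin()]; print('topmost',t,plane(n,*t,.082))
E
python3 g.py
```

```text
time: 0.93
eef_pos: [0.4665, 0.3278, 0.3641]
ee_rot: [[-0.001, 0.271, 0.962], [-0.0, 0.962, -0.271], [-1.0, -0.0, -0.0]]
ft_force: [-0.6, -0.1, -0.0]
finger_gap: 0.0854
top foot [ 0.44143665 -0.02225883] r 0.043868222408141276 bbox (242, 197, 26, 27)
topmost [253 197] [ 0.47593048 -0.02043068  0.082     ]
scene foot [ 0.45096013 -0.02933359] r 0.04691093233684945 bbox (237, 167, 31, 33)
topmost [252 167] [ 0.44253571 -0.01915883  0.082     ]
```

```bash
python3 -m pendant '[0.74,-0.67,-0.2,0,0,0,1,0.74,-0.67,-0.2,0,0,0,1,0.74,-0.67,-0.2,0,0,0,1,0.74,-0.67,-0.2,0,0,0,1,0.74,-0.67,-0.2,0,0,0,1,0.74,-0.67,-0.2,0,0,0,1,0,0,0,0,0,0,1,0,0,0,0,0,0,1]'
python3 - <<'E'
from h import *
im,D=capture('scene'); P=cloud('scene',D); 
cv2.imwrite('pics/hov.png',cv2.resize(im[80:220,280:430,::-1],(640,600),interpolation=cv2.INTER_CUBIC))
E
```

```text
time: 1.6
eef_pos: [0.644, 0.1668, 0.3148]
ee_rot: [[-0.003, 0.274, 0.962], [-0.0, 0.962, -0.274], [-1.0, -0.001, -0.003]]
ft_force: [-0.6, 0.5, -0.6]
finger_gap: 0.0856
```

View pics/hov.png

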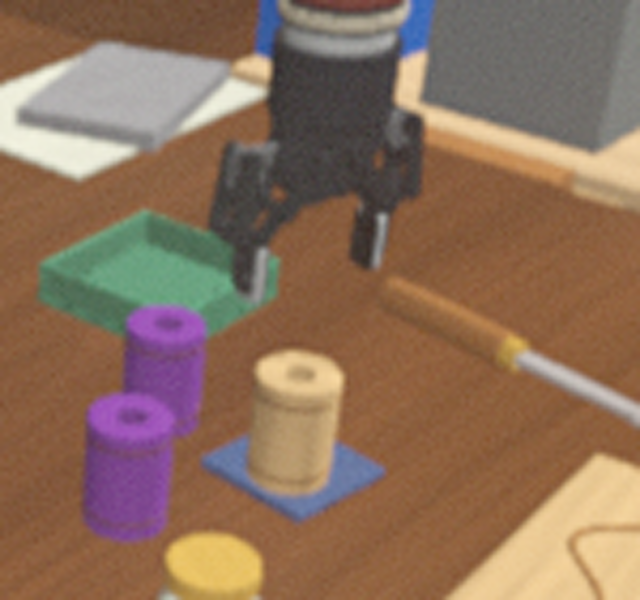

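The picture shows the open fingers straddling the head: tips at crop (255,290) and (370,260), and the gripper axis runs down to the head's top at (298,365). Next I descend and grip.

```bash
python3 -m pendant '[0,0,-0.64,0,0,0,1,0,0,-0.64,0,0,0,1,0,0,-0.64,0,0,0,1,0,0,-0.64,0,0,0,1,0,0,0,0,0,0,1,0,0,0,0,0,0,-1,0,0,0,0,0,0,-1,0,0,0,0,0,0,-1,0,0,0,0,0,0,-1,0,0,0,0,0,0,-1]' 40; python3 -m pendant '[0,0,0,0,0,0,-1,0,0,0,0,0,0,-1,0,0,0,0,0,0,-1]' 40
```

```text
time: 2.48
eef_pos: [0.6442, 0.1692, 0.2174]
ee_rot: [[0.005, 0.271, 0.963], [0.001, 0.963, -0.271], [-1.0, 0.002, 0.004]]
ft_force: [-1.7, 1.9, 6.3]
finger_gap: 0.0559
time: 2.73
eef_pos: [0.6443, 0.1692, 0.2174]
ee_rot: [[0.004, 0.271, 0.963], [0.001, 0.963, -0.271], [-1.0, 0.002, 0.004]]
ft_force: [-1.6, 1.3, 6.8]
finger_gap: 0.0561
```

```bash
python3 -m pendant '[0,0,0.5,0,0,0,-1,0,0,0.75,0,0,0,-1,0,0,0.75,0,0,0,-1,0,0,0.75,0,0,0,-1,0,0,0.5,0,0,0,-1,0,0,0,0,0,0,-1,0,0,0,0,0,0,-1]'
```

```text
time: 3.32
eef_pos: [0.6434, 0.1687, 0.3457]
ee_rot: [[0.003, 0.271, 0.962], [0.0, 0.962, -0.271], [-1.0, 0.001, 0.003]]
ft_force: [0.5, -0.1, -1.6]
finger_gap: 0.0562
```

```bash
python3 -m pendant '[-0.62,-0.6,0,0,0,0,-1,-0.62,-0.6,0,0,0,0,-1,-0.62,-0.6,0,0,0,0,-1,-0.62,-0.6,0,0,0,0,-1,-0.62,-0.6,0,0,0,0,-1,-0.62,-0.6,0,0,0,0,-1,-0.62,-0.6,0,0,0,0,-1,-0.62,-0.6,0,0,0,0,-1,0,0,0,0,0,0,-1,0,0,0,0,0,0,-1]'
cat > look.py <<'E'
from h import *
import sys
tag=sys.argv[1]
im,D=capture('scene'); P=cloud('scene',D); np.savez(f'pics/{tag}.npz',im=im,D=D)
hs=cv2.cvtColor(im,cv2.COLOR_RGB2HSV)
s=ctrl.get_state(); e=s['eef_pos']; print(e.round(4),s['ft_force'].round(1))
# head: beech-coloured pixels near the tool axis
k=(np.hypot(P[...,0]-e[0],P[...,1]-e[1])<.045)&(D>0)&(P[...,2]>.02)&(P[...,2]<e[2]-.1547-.015)&(hs[...,0]>10)&(hs[...,0]<28)&(hs[...,1]>60)&(hs[...,2]>90)
def axis(k,R,tag):
    q=P[k]; q0=q
    from scipy.optimize import least_squares
    f=lambda x:np.hypot(q[:,0]-x[0],q[:,1]-x[1])-R(q[:,2])
    r=least_squares(f,[e[0],e[1]],loss='soft_l1',f_scale=.002); 
    print(tag,len(q),'z',np.percentile(q[:,2],[1,50,99]).round(4),'axis',r.x.round(4),'res',np.median(abs(f(r.x))).round(4))
    return r.x
h=axis(k,lambda z:.028,'head')
n0=np.load('pics/scene0.npz'); D0=n0['D'];P=cloud('scene',D0)
m=np.zeros(D0.shape,bool); m[160:204,232:272]=1
g=axis(m&(P[...,2]>.02)&(P[...,2]<.05),lambda z:.012,'pin'); g2=axis(m&(P[...,2]>.058)&(P[...,2]<.074),lambda z:.008,'pilot')
print('head-pin',(h-g).round(4),'head-pilot',(h-g2).round(4))
v=np.array([.665,.747]); print('along image', (h-g)@v,(h-g2)@v)
cv2.imwrite(f'pics/{tag}.png',cv2.resize(im[80:220,180:330,::-1],(640,600),interpolation=cv2.INTER_CUBIC))
E
python3 look.py hg
```

```text
time: 4.15
eef_pos: [0.4432, -0.024, 0.3414]
ee_rot: [[-0.004, 0.274, 0.962], [0.001, 0.962, -0.274], [-1.0, 0.0, -0.004]]
ft_force: [0.8, 0.4, -1.3]
finger_gap: 0.0555
[ 0.4441 -0.0234  0.3421] [ 0.3  0.2 -1.4]
head 248 z [0.1335 0.1531 0.1718] axis [ 0.4432 -0.0234] res 0.0009
pin 66 z [0.021  0.0348 0.0491] axis [ 0.4433 -0.0239] res 0.001
pilot 23 z [0.0582 0.067  0.0735] axis [ 0.4437 -0.024 ] res 0.0006
head-pin [-0.0001  0.0005] head-pilot [-0.0005  0.0006]
along image 0.0002911635483235002 0.00015177812856512988
```

View pics/hg.png

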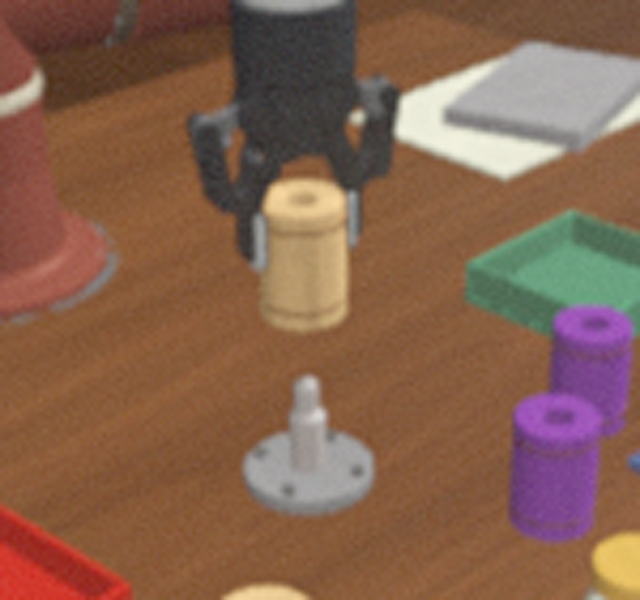

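The head hangs upright, centred over the gauge: head axis at crop x≈305, gauge axis at x≈307. The 3D axis fits agree within 1 mm. Now I descend to just above the step.

```bash
python3 -m pendant '[0,0,-0.4,0,0,0,-1,0,0,-0.4,0,0,0,-1,0,0,-0.3,0,0,0,-1,0,0,-0.2,0,0,0,-1,0,0,-0.2,0,0,0,-1,0,0,-0.1,0,0,0,-1,0,0,0,0,0,0,-1]'; python3 -m pendant '[0,0,-0.1,0,0,0,-1,0,0,-0.05,0,0,0,-1,0,0,-0.05,0,0,0,-1,0,0,0,0,0,0,-1]'
```

```text
time: 4.78
eef_pos: [0.4447, -0.023, 0.2792]
ee_rot: [[-0.002, 0.271, 0.963], [0.001, 0.963, -0.271], [-1.0, -0.0, -0.002]]
ft_force: [0.5, -0.0, -1.8]
finger_gap: 0.0557
time: 5.12
eef_pos: [0.4448, -0.0233, 0.2722]
ee_rot: [[0.0, 0.271, 0.962], [0.0, 0.962, -0.271], [-1.0, 0.0, 0.0]]
ft_force: [-1.4, 0.6, -1.9]
finger_gap: 0.0562
```

```bash
python3 -m pendant '[0,0,-0.05,0,0,0,-1,0,0,-0.05,0,0,0,-1,0,0,-0.05,0,0,0,-1,0,0,0,0,0,0,-1]'; python3 -m pendant '[0,0,-0.05,0,0,0,-1,0,0,-0.05,0,0,0,-1,0,0,0,0,0,0,-1]'
```

```text
time: 5.45
eef_pos: [0.4447, -0.0232, 0.2659]
ee_rot: [[0.0, 0.271, 0.962], [0.0, 0.962, -0.271], [-1.0, 0.0, -0.0]]
ft_force: [-0.3, 0.8, -1.4]
finger_gap: 0.056
time: 5.7
eef_pos: [0.4455, -0.0235, 0.2645]
ee_rot: [[0.0, 0.271, 0.963], [-0.001, 0.963, -0.271], [-1.0, -0.001, 0.0]]
ft_force: [-5.0, 0.0, 11.5]
finger_gap: 0.0561
```

```bash
python3 -m pendant '[-0.03,0,0.05,0,0,0,-1,0,0,0,0,0,0,-1]' 20; python3 -m pendant '[0,0,0,0,0,0,1,0,0,0,0,0,0,1,0,0,0,0,0,0,1,0,0,0,0,0,0,1,0,0,0,0,0,0,1,0,0,0,0,0,0,1,0,0,0,0,0,0,1]'; python3 look.py rel
```

```text
time: 5.87
eef_pos: [0.4439, -0.0233, 0.265]
ee_rot: [[0.002, 0.271, 0.962], [-0.0, 0.962, -0.271], [-1.0, 0.0, 0.002]]
ft_force: [-0.3, -0.3, 2.2]
finger_gap: 0.0558
time: 6.45
eef_pos: [0.4436, -0.0233, 0.2642]
ee_rot: [[-0.0, 0.271, 0.962], [0.0, 0.962, -0.271], [-1.0, -0.0, -0.0]]
ft_force: [0.4, -0.3, 0.4]
finger_gap: 0.0854
[ 0.4436 -0.0233  0.2643] [-1.  -0.4  0.4]
head 227 z [0.0569 0.0754 0.0942] axis [ 0.4439 -0.0231] res 0.001
pin 66 z [0.021  0.0348 0.0491] axis [ 0.4433 -0.0239] res 0.001
pilot 23 z [0.0582 0.067  0.0735] axis [ 0.4437 -0.024 ] res 0.0006
head-pin [0.0006 0.0008] head-pilot [0.0002 0.0009]
along image 0.0009534642448472245 0.0008140796132299672
```

View pics/rel.png

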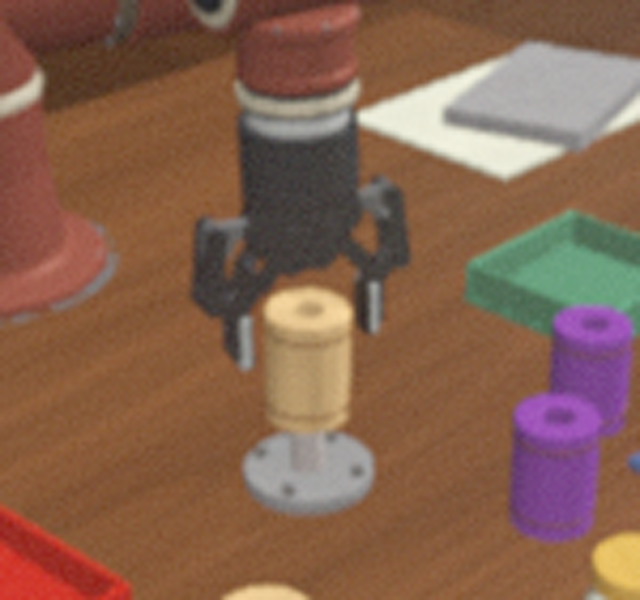

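Released, the head hangs upright on the step: underside at crop y≈425, with pin visible between it and the foot. The lowest body points are at z≈0.057 and there is no contact force. It has the narrow bore, so it goes in the red tray. After a short wait I regrip and lift.

```bash
python3 -m pendant '[0,0,0,0,0,0,1,0,0,0,0,0,0,1,0,0,0,0,0,0,1,0,0,0,0,0,0,-1,0,0,0,0,0,0,-1,0,0,0,0,0,0,-1,0,0,0,0,0,0,-1,0,0,0,0,0,0,-1,0,0,0,0,0,0,-1,0,0,0,0,0,0,-1]' 40;  python3 -m pendant '[0,0,0.1,0,0,0,-1,0,0,0.4,0,0,0,-1,0,0,0.5,0,0,0,-1,0,0,0.5,0,0,0,-1,0,0,0,0,0,0,-1]'
```

```text
time: 7.33
eef_pos: [0.4437, -0.0233, 0.2646]
ee_rot: [[0.0, 0.271, 0.962], [-0.0, 0.962, -0.271], [-1.0, -0.0, 0.0]]
ft_force: [-2.2, -1.4, 3.2]
finger_gap: 0.056
time: 7.75
eef_pos: [0.4447, -0.0234, 0.3282]
ee_rot: [[0.007, 0.271, 0.962], [-0.001, 0.963, -0.271], [-1.0, 0.001, 0.007]]
ft_force: [0.5, -1.0, -1.0]
finger_gap: 0.056
```

```bash
python3 -m pendant '[-0.06,-0.82,0,0,0,0,-1,-0.06,-0.82,0,0,0,0,-1,-0.06,-0.82,0,0,0,0,-1,-0.06,-0.82,0,0,0,0,-1,-0.06,-0.82,0,0,0,0,-1,-0.06,-0.82,0,0,0,0,-1,-0.06,-0.82,0,0,0,0,-1,-0.06,-0.82,0,0,0,0,-1,0,0,0,0,0,0,-1,0,0,0,0,0,0,-1]'; sed 's/^n0=.*//;/^m=/,/^v=/d;s/80:220,180:330/130:270,100:250/' look.py > look2.py; python3 look2.py tray
```

```text
time: 8.58
eef_pos: [0.4238, -0.2867, 0.3226]
ee_rot: [[-0.002, 0.274, 0.962], [0.002, 0.962, -0.274], [-1.0, 0.001, -0.002]]
ft_force: [0.2, 0.2, -2.6]
finger_gap: 0.0562
[ 0.424  -0.2857  0.3226] [-0.5 -0.2 -1.7]
head 318 z [0.114  0.1333 0.1524] axis [ 0.4241 -0.2863] res 0.0008
```

View pics/tray.png

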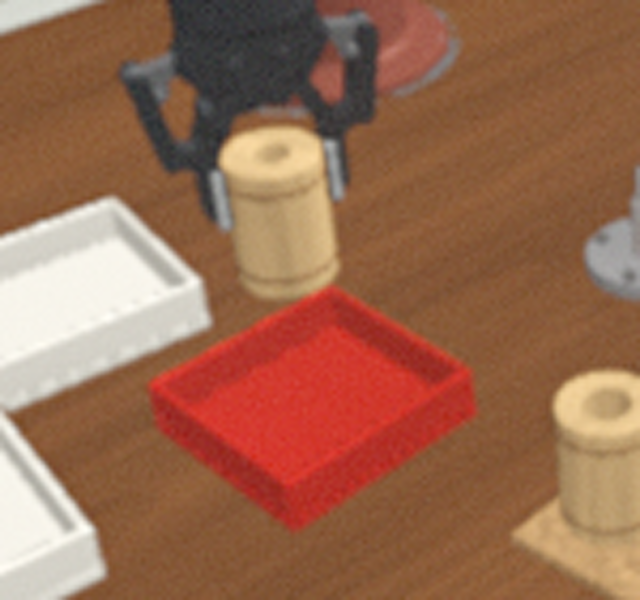

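The head is centred above the red tray: crop (285,210), with the tray's centre at (312,395) below it, and the axis fit within 1 mm of the tray's centre. Lowering.

```bash
python3 -m pendant '[0,0,-0.4,0,0,0,-1,0,0,-0.5,0,0,0,-1,0,0,-0.5,0,0,0,-1,0,0,-0.4,0,0,0,-1,0,0,-0.3,0,0,0,-1,0,0,-0.2,0,0,0,-1,0,0,0,0,0,0,-1]'; python3 -m pendant '[0,0,-0.1,0,0,0,-1,0,0,-0.05,0,0,0,-1,0,0,0,0,0,0,-1]'
```

```text
time: 9.22
eef_pos: [0.4239, -0.2843, 0.23]
ee_rot: [[-0.003, 0.27, 0.963], [0.003, 0.963, -0.27], [-1.0, 0.002, -0.004]]
ft_force: [-0.1, 0.2, -1.2]
finger_gap: 0.0562
time: 9.47
eef_pos: [0.4246, -0.2858, 0.2268]
ee_rot: [[0.001, 0.271, 0.963], [-0.001, 0.963, -0.271], [-1.0, -0.0, 0.001]]
ft_force: [0.7, -0.3, -1.3]
finger_gap: 0.0562
```

```bash
python3 -m pendant '[0,0,-0.1,0,0,0,-1,0,0,-0.05,0,0,0,-1,0,0,-0.05,0,0,0,-1,0,0,0,0,0,0,-1]'; python3 -m pendant '[0,0,-0.05,0,0,0,-1,0,0,0,0,0,0,-1]'
```

```text
time: 9.8
eef_pos: [0.4242, -0.2856, 0.2179]
ee_rot: [[-0.001, 0.271, 0.962], [0.0, 0.962, -0.271], [-1.0, 0.0, -0.001]]
ft_force: [-0.6, -0.5, -1.6]
finger_gap: 0.0556
time: 9.97
eef_pos: [0.4246, -0.286, 0.2173]
ee_rot: [[0.0, 0.271, 0.962], [-0.0, 0.962, -0.271], [-1.0, -0.0, 0.0]]
ft_force: [-2.8, 0.3, 4.1]
finger_gap: 0.0558
```

Contact with the tray floor at 4 N. Next: release, retreat straight up, and check.

```bash
python3 -m pendant '[0,0,0,0,0,0,1,0,0,0,0,0,0,1,0,0,0,0,0,0,1,0,0,0,0,0,0,1,0,0,0,0,0,0,1,0,0,0,0,0,0,1]'; python3 -m pendant '[0,0,0.3,0,0,0,1,0,0,0.7,0,0,0,1,0,0,0.8,0,0,0,1,0,0,0.8,0,0,0,1,0,0,0.8,0,0,0,1,0,0,0.5,0,0,0,1,0,0,0,0,0,0,1,0,0,0,0,0,0,1]'
python3 - <<'E'
from h import *
im,D=capture('scene');P=cloud('scene',D);hs=cv2.cvtColor(im,cv2.COLOR_RGB2HSV)
for t,c in(('red',(.4238,-.2858)),('cork',(.620,-.216))):
    k=(np.hypot(P[...,0]-c[0],P[...,1]-c[1])<.045)&(D>0)&(P[...,2]>.04)&(P[...,2]<.13)&(hs[...,0]>10)&(hs[...,0]<28)
    q=P[k];zt=np.percentile(q[:,2],97);T=q[q[:,2]>zt-.006]; print(t,len(q),'top z',zt.round(4),'centre',np.round(cv2.minEnclosingCircle(T[:,:2].astype(np.float32)),4) if 0 else [np.round(cv2.minEnclosingCircle(T[:,:2].astype(np.float32))[0],4),cv2.minEnclosingCircle(T[:,:2].astype(np.float32))[1]], 'tilt',np.linalg.lstsq(np.c_[T[:,:2]-T[:,:2].mean(0),np.ones(len(T))],T[:,2],rcond=None)[0][:2].round(3))
print(ctrl.get_state()['ft_force'])
cv2.imwrite('pics/end.png',cv2.resize(im[80:330,60:380,::-1],(768,600),interpolation=cv2.INTER_CUBIC))
E
```

```text
time: 10.47
eef_pos: [0.4244, -0.2857, 0.2162]
ee_rot: [[0.0, 0.271, 0.962], [0.0, 0.962, -0.271], [-1.0, 0.0, 0.0]]
ft_force: [-0.6, 0.6, 0.6]
finger_gap: 0.0853
time: 11.13
eef_pos: [0.4246, -0.2858, 0.3748]
ee_rot: [[0.003, 0.271, 0.962], [-0.003, 0.962, -0.271], [-1.0, -0.002, 0.004]]
ft_force: [0.4, -0.3, -0.7]
finger_gap: 0.085
red 545 top z 0.0885 centre [array([ 0.4267, -0.2868]), 0.029262622818350792] tilt [-0.017  0.017]
cork 660 top z 0.0906 centre [array([ 0.6218, -0.2176]), 0.028988312929868698] tilt [-0.009  0.009]
[-0.1443293  -0.42602258 -0.66514543]
```

View pics/end.png

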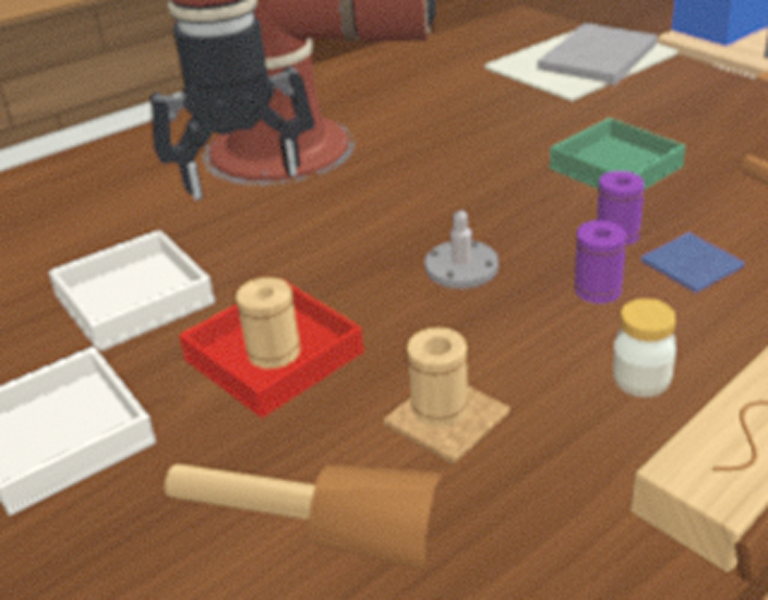

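The tested head stands upright in the red tray (270,320). The other head is on the cork pad (438,370), the jar and mallet look undisturbed, and the gripper is clear.

```bash
python3 -c "from workcell import job; print(job.sign_off())"
```

```text
the job is handed in; nothing more can be done
None
```

The head from the blue pad hung up on the gauge's step, so it has the narrow 21 mm bore. I stood it in the red tray and handed the job in at about 11 s of robot time.

- **Gauge test:** I slid the head down until it met the step at about 11.5 N, eased off and let go. It hung there upright on its own, with its underside at about 55 mm and its axis within 1 mm of the gauge's.
- **Tested head:** it stands upright in the red tray, about 3 mm from the tray's centre. Its top measured 88 mm high, against the 86 mm expected.
- **Other head:** it stands upright and was never touched. The jar and mallet look unmoved in the last picture. The gouge is outside that view, but the arm never went near it.
- **Disagreements:** the two cameras differed by 3 to 5 mm in absolute position. I averaged them and aligned the head to the gauge within a single view. A first attempt at locating the gauge from its foot outline in the scene view was off by several mm, so I dropped it.

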